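# Key and seat the lock disc of a ski-vice mount

### The arm

A 6-joint arm with a two-finger parallel gripper is mounted at the origin on the work surface. World frame = base frame: x ahead of the robot, y to its left, z up, the work surface at z = 0. Lengths are in mm, angles in rad, forces in N, time in s.
With the tool pointing down it reaches from about 300 to 775 mm from the base axis. Payload 14.6 kg.
Tool frame: the origin (TCP) lies midway between the tips of the shut fingers; the grasp point (between the pads) lies 19 mm behind it; x points along the fingers, z is the direction in which the jaws open and shut, and the axes are right-handed (so a half turn about x gives the same grasp; the last joint's range is limited). The gripper opens to 94 mm and grips with 3 to 60 N. Pads are 16 mm wide; open, the fingers measure 119 mm over their backs; the gripper's body (75 mm by 177 mm) begins 78 mm behind the grasp point.
Start: joints at [-1.217, 0.3, 1.521, -0, 1.321, -0.067], TCP at [224.662, -502.012, 205.446] pointing down, gripper open.
Joint ranges: [-3.03, 3.03], [-0.79, 2.21], [0.23, 2.52], [-1.04, 4.18], [0, 3.07], [-2.55, 2.55]. Speed limits (rad/s): [2.22, 2.22, 2.57, 3.14, 3.14, 3.14].

### API

Orientations are given as [roll, pitch, yaw] about the fixed x, y, z axes, in that order (R = Rz(yaw) Ry(pitch) Rx(roll)).
In Python, from cell import * gives the robot as it stands.
- The arm moves only by the tool play_rows, never from a script. Its argument "motion" is one flat list of numbers, 7 for each row, row after row: the turn, a rotation vector about the tool's x, y, z in rad, then the shift along the tool's x, y, z in m, then the closure, from -1 (fully open) to 1 (shut), so that 0 is half open. In form: [rx, ry, rz, x, y, z, fingers, rx, ry, rz, x, y, z, fingers, ...]. A call has 1 to 20 rows; each row shifts and turns the pose as measured when the row begins, along the tool's axes as they then stand; what a row does not reach is not made up. A row lasts 1/10 s, in which the tool goes at most 50 mm and 8.59 degrees, less where a joint would pass 70% of its speed; a pose out of reach is approached as far as the arm can. A call with a gripper value outside its range is refused whole. The fingers move at their own pace and stop on an object; "newtons" is the grip in N (left out, the last holds). Time passes only in rows, so rows that do not move let the fingers close. It gives the time, the measured TCP pose, the force and the opening at its end, in the units of the state.
- read_state(): the state, without advancing time (a new reading comes with each control period).
- camera(name): name is "scene" or "top"; returns (picture, depth): 480x640x3 uint8, blue, green, red; 480x640 float32, mm along the optical axis (not along the pixel's ray), 0 where there is no reading.
- camera_params(name): a dict with "fx", "fy", "cx", "cy" (pixels), "T" (4x4, takes a point from camera to world coordinates). Camera axes: x right, y down, z forward; pixel columns grow to the right and rows downward; lengths in mm; the calibration is good to about 2 mm. A picture is of the moment at which its call begins. camera_params takes no time and is no camera call.
- sign_off(): hands the job in, once; it reports no verdict.
Trained networks look in the newest picture that a camera, given by its name, has taken for a name from the list of things; names that differ only in an ending like _2 or _b are one class to them, and where a whole thing is asked for, a point or a joint stands for the part that bears it (a point fixed in the world has none). Each returns a list of dicts, best first, with "conf" (0 to 1); they miss things now and then, are a little off and sometimes report something else, mostly with a low value. They report only what shows in the picture. A call takes as long as a camera call. They do not tell look-alikes from the thing itself.
- masks_of(camera, name): "region" (480x640 bool, what is visible of it).
- place_of(camera, name): "at" ([x, y, z] in mm, in the coordinates of the camera as it stood for that picture, good to about 4 mm: a listed point, or the origin of a listed thing).
The state is a dict: "clock": time; "joints": joint angles; "qd": joint speeds; "effort": joint torques, N m; "eef_pos": TCP position; "eef_rot": TCP orientation; "wrist_force": force on the tool from outside, world axes, zero at the start; "moment": the same for the moment, N m; "finger_gap": finger opening in mm.
Only numpy, scipy, OpenCV 4.12 (cv2) and the standard library are available. Lean on these libraries where they do the work, as an engineer would, in place of code of your own. Each camera call takes 0.05 s, during which the arm holds its last target.

### The job

The keyed lock disc, dark grey metal, of the ski-vice mount is standing up on its collar with its notch away from the pin. Turn it with a fingertip against its raised rib, either way, until the notch is over the pin, then press it straight down until it is fully home, and take the hand away. Only push the disc, never lift it, and leave the other things on the bench where they are.

Things in the scene. Friction and masses are not known exactly. Their poses are not given: they have to be found in the camera images.
- mount: Grey round base of the vice mount, fixed to the bench, 170 mm across, 12 mm thick. Origin: centre of its underside, on the bench; z up is the shaft's axis; its x axis points to the pin. A fixed dark steel ring on it (104 mm across, top 40 mm above the bench) is the seat on which the disc lies when home.
- shaft_top (a point): Centre of the top of the fixed upright steel shaft (24 mm diameter, top 53 mm above the bench), hidden under the disc.
- collar (a joint): Black collar (76 mm across) sliding on the shaft under the disc, which it carries. 0 at the start (raised), 0.012 (m) when the disc is home. It is stiff and has no spring: it bears the disc, goes down under 7 to 10 N of push on the disc and stays where it is pushed.
- pin_tip (a point): Tip of the upright steel locating pin, 12 mm diameter with a tapered tip (its last 4.5 mm), 65 mm from the mount's axis and 49 mm above the bench. A small grey fin 12 mm wide stands just outside it, so its place shows from above even with the disc over it.
- disc: Loose round dark grey disc (anodised aluminium), 132 mm across, 8 mm thick, 0.45 kg; flat centre boss 40 mm across, its top 18 mm above the underside. A sleeve (26 mm bore, 26 mm down) turns on the shaft. Origin: on the axis, underside of the plate; x axis points to the notch. Origin 52 mm above the bench at first, 40 when home; the pin stops it at 49 unless the notch is over it. Turns easily.
- notch (a point): Middle of the notch cut in the disc's rim, on the underside: 18 mm wide, open outwards, from 55 mm to 66 mm from the axis. It passes the pin with 3 mm to spare on either side.
- rib (a point): Middle of the top edge of the straight bare-metal finger rib on the disc, exactly opposite the notch: a radial bar 6 mm thick, standing 15 mm above the disc's upper face and running from 26 mm to 60 mm from the axis (this point lies at 43 mm). A fingertip pushes against its side to turn the disc.
- cork: Green cork block 100 x 60 x 35 mm, loose, near the mount. Origin: centre of the underside. Leave alone.
- wax: Red wax block 85 x 42 x 24 mm, loose, near the mount. Origin: centre of the underside. Leave alone.
- brush: Horsehair brush 120 x 60 x 38 mm with pale beech back, loose. Origin: centre of the underside. Leave alone.
- file_holder: Steel file holder 130 x 50 x 40 mm with a file 190 mm long in it, loose. Origin: centre of the underside. Leave alone.
- scraper: Clear plastic scraper 140 x 60 x 6 mm, loose, flat on the bench. Origin: centre of the underside. Leave alone.
- crate: Grey storage crate 200 x 260 x 130 mm with its flip-top lid shut (knob on top, to about 185 mm), fixed. Origin: centre of the underside. Not part of the job.
Not all that is in view belongs to the job. Leave any yellow look-alike of the mount alone.

How it is judged:
By the outcome, as a careful person would: the job done as asked, in the order asked, and still so for the second after the job is handed in, with the robot touching nothing.
It also fails if it takes over 64 s, if anything falls off the work surface, if the arm or the gripper's body presses on something with over 40 N, if the wrist force passes 120 N, or if a joint passes its speed limit or range.

## Working session

There is one attempt and no reset: what is moved stays moved. The work goes in short steps, Python scripts to look and compute and a tool call to move; the robot and the scene stay as the last step left them, time stands still between calls to the robot, and variables do not carry over. Pictures are saved under pics/ and viewed, and the job is handed in when it is done.

Besides the shell and the picture viewer there is one more tool, called after ">>>" as name(argument=value, ...), one argument or row to a line, values as JSON. play_rows: Moves the arm, as the interface text tells. Its arguments: {"type":"object","properties":{"motion":{"type":"array","items":{"type":"number"}},"newtons":{"type":"number"}},"required":["motion"]}

```bash
mkdir -p pics; ls
python3 - <<'E'
from cell import *
import cv2
s=read_state();print(s)
for n in("scene","top"):
    p,d=camera(n);cv2.imwrite(f"pics/{n}0.png",p)
    import pickle;pickle.dump((p,d,camera_params(n)),open(f"{n}0.pkl","wb"))
    P=camera_params(n);print(n,P)
    for k in("mount","disc","rib","notch","pin_tip"):
        try:
            for r in place_of(n,k)[:3]:
                a=P["T"]@[*r["at"],1];print(k,round(r["conf"],2),a[:3].round(1))
        except Exception as e:print(k,e)
E
```

```text
pics
{'clock': 0.0, 'joints': array([-1.21663898e+00,  3.00472566e-01,  1.52159795e+00,  1.10146277e-06,
        1.32074030e+00, -6.66019433e-02]), 'qd': array([-0.00076096,  0.00072324, -0.00010383, -0.0007875 ,  0.00249174,
       -0.00116184]), 'effort': array([-6.06427311e-04, -5.31804621e+01, -3.52736878e+01,  7.07556750e-02,
        2.44296261e-02, -1.23195082e-04]), 'eef_pos': array([ 224.5483878 , -501.76571257,  204.87840463]), 'eef_rot': array([3.07411491, 1.56957816, 1.92407759]), 'wrist_force': array([ 0.0764748 , -0.42106528,  0.18910458]), 'moment': array([ 0.00991009, -0.0479932 , -0.01612049]), 'finger_gap': 93.85751696649011}
scene {'fx': 492.07753619809364, 'fy': 492.07753619809364, 'cx': 321.0787414529599, 'cy': 248.22836595755714, 'T': array([[-8.96478939e-01,  3.71162530e-01, -2.41999770e-01,
         9.16077775e+02],
       [ 4.43064615e-01,  7.56331014e-01, -4.81307744e-01,
         6.75386114e+02],
       [ 4.38853114e-03, -5.38703791e-01, -8.42483808e-01,
         1.23775297e+03],
       [ 0.00000000e+00,  0.00000000e+00,  0.00000000e+00,
         1.00000000e
[... 340 characters left out ...]
433.5961025927816, 'fy': 433.5961025927816, 'cx': 320.2100005444371, 'cy': 244.98619415280362, 'T': array([[-8.01233545e-03, -9.97728397e-01,  6.68868306e-02,
         4.80687274e+02],
       [-9.99812947e-01,  6.81565154e-03, -1.81002391e-02,
         2.78902683e+01],
       [ 1.76032452e-02, -6.70193444e-02, -9.97596378e-01,
         1.35632075e+03],
       [ 0.00000000e+00,  0.00000000e+00,  0.00000000e+00,
         1.00000000e+00]])}
mount 0.89 [ 565.8 -173.4    1.1]
mount 0.8 [ 359.  -118.1    0.5]
disc 0.94 [545.9  75.3  57.3]
rib 0.86 [505.7  91.8  74.9]
notch 0.65 [607.7  45.3  55.5]
pin_tip 0.93 [ 612.2 -133.1   51.4]
pin_tip 0.76 [604.3 106.6  47.7]
pin_tip 0.59 [408.  -82.   53.2]
```

View pics/top0.png

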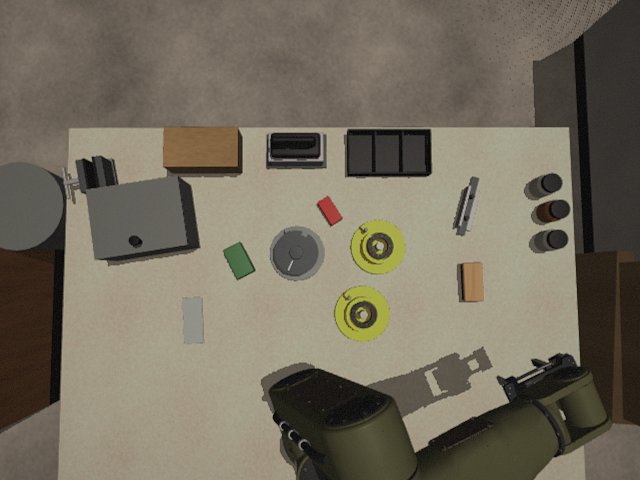

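View pics/scene0.png

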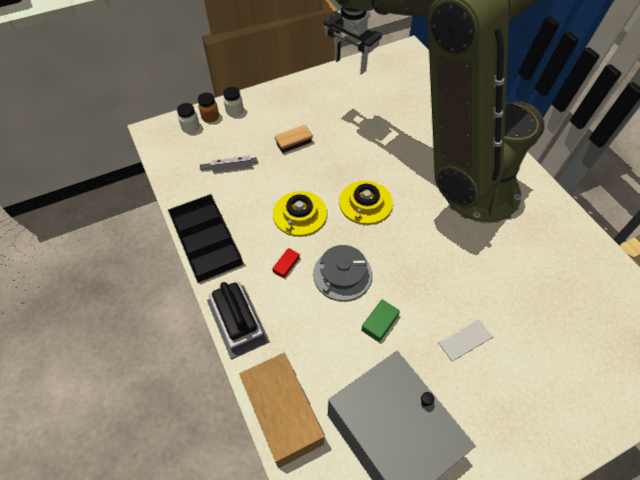

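Run:
```python
import pickle,cv2,numpy as np
out=[]
for n in("scene","top"):
    p,d,P=pickle.load(open(n+"0.pkl","rb"))
    u=P["T"];c=np.linalg.inv(u)@[545,75,60,1]
    x=int(P["fx"]*c[0]/c[2]+P["cx"]);y=int(P["fy"]*c[1]/c[2]+P["cy"]);print(n,x,y)
    c=p[max(0,y-60):y+60,max(0,x-60):x+60];out.append(cv2.resize(c,(400,400),interpolation=cv2.INTER_CUBIC))
cv2.imwrite("pics/crop0.png",np.hstack(out))
```

```text
scene 343 263
top 296 252
```

View pics/crop0.png

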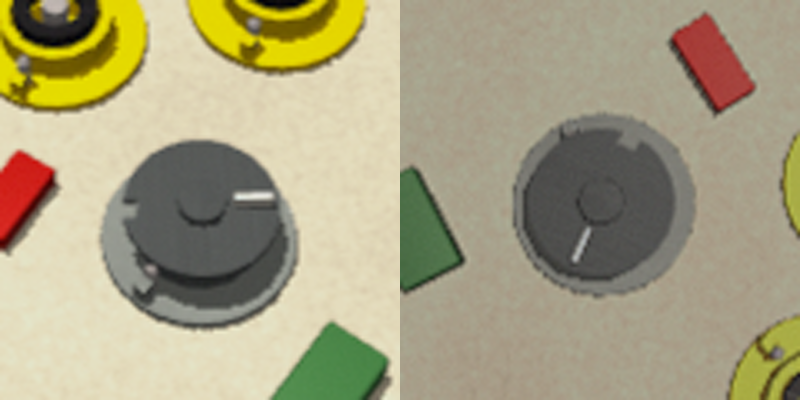

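The job's mount is the grey one, at top (297,252) and scene (343,270). The two yellow ones, at top (378,247) and (362,314), are look-alikes. In the enlarged crop the bare rib points away from the notch, and the fin and pin sit about 55° from the notch. Next I'll measure these precisely.

```bash
cat > h.py <<'E'
import numpy as np,cv2
def cloud(d,P):
    v,u=np.mgrid[0:480,0:640]
    c=np.stack([(u-P["cx"])/P["fx"]*d,(v-P["cy"])/P["fy"]*d,d,np.ones_like(d)],-1)
    return (c@P["T"].T)[...,:3]
def onz(uv,P,z):
    uv=np.atleast_2d(uv).astype(float)
    r=np.c_[(uv[:,0]-P["cx"])/P["fx"],(uv[:,1]-P["cy"])/P["fy"],np.ones(len(uv))]@P["T"][:3,:3].T
    o=P["T"][:3,3];return o+r*((z-o[2])/r[:,2])[:,None]
def circ(xy):
    from scipy.optimize import least_squares
    f=lambda p:np.hypot(xy[:,0]-p[0],xy[:,1]-p[1])-p[2]
    return least_squares(f,[545,75,66],loss="soft_l1").x
def analyse(p,d,P,ztop,axis=None):
    C=cloud(d,P);near=np.hypot(C[...,0]-545,C[...,1]-75)<100
    m=near&(abs(C[...,2]-ztop)<5)&(np.hypot(C[...,0]-545,C[...,1]-75)<80)
    print("n",m.sum(),"medz",np.median(C[m][:,2]))
    cs,_=cv2.findContours(m.astype(np.uint8),cv2.RETR_EXTERNAL,cv2.CHAIN_APPROX_NONE)
    c=max(cs,key=cv2.contourArea)[:,0]
    k=circ(onz(c,P,ztop)[:,:2]);print("disc circle",k.round(1))
    ax=k[:2] if axis is None else np.array(axis)
    g=p.min(2).astype(float);w=near&(np.hypot(C[...,0]-ax[0],C[...,1]-ax[1])<64)&(g>140)&(C[...,2]>ztop-4)
    ys,xs=np.nonzero(w);q=onz(np.c_[xs,ys],P,ztop+15)
    if len(q)>3:
        mu=q[:,:2].mean(0);print("rib n",len(q),"mean",mu.round(1),"r",np.hypot(*(mu-ax)).round(1),"ang",np.degrees(np.arctan2(*(mu-ax)[::-1])).round(1))
        e=np.linalg.svd(q[:,:2]-mu)[2][0];print(" axis dir",np.degrees(np.arctan2(e[1],e[0])).round(1)%180)
    return k
E
python3 - <<'E'
import pickle,cv2,numpy as np
from h import *
for n in("scene","top"):
    p,d,P=pickle.load(open(n+"0.pkl","rb"));print(n)
    analyse(p,d,P,60)
    C=cloud(d,P);
    # mount base circle at z 12 
    m=(abs(C[...,2]-12)<4)&(np.hypot(C[...,0]-545,C[...,1]-75)<100)
    cs,_=cv2.findContours(m.astype(np.uint8),cv2.RETR_EXTERNAL,cv2.CHAIN_APPROX_NONE)
    c=max(cs,key=cv2.contourArea)[:,0];q=onz(c,P,12)[:,:2];q=q[np.hypot(*(q-[545,74]).T)>78]
    print("mount",circ(q).round(1))
    c0=np.linalg.inv(P["T"])@[545,75,50,1];x=int(P["fx"]*c0[0]/c0[2]+P["cx"]);y=int(P["fy"]*c0[1]/c0[2]+P["cy"])
    print(x,y)
    cv2.imwrite(f"pics/{n}big.png",cv2.resize(p[y-36:y+36,x-36:x+36],(580,580),interpolation=cv2.INTER_NEAREST));print("crop origin",x-36,y-36,"scale",580/72)
E
```

```text
scene
n 1289 medz 59.421207376991106
disc circle [546.2  79.5  65.1]
rib n 27 mean [507.7  95.4] r 41.6 ang 157.5
 axis dir 156.3
mount [546.5  79.7  82.6]
342 265
crop origin 306 229 scale 8.055555555555555
top
n 1230 medz 60.995485297687196
disc circle [548.   76.4  64.3]
rib n 14 mean [507.2  94.4] r 44.6 ang 156.2
 axis dir 154.5
mount [547.5  75.9  82.5]
296 252
crop origin 260 216 scale 8.055555555555555
```

View pics/topbig.png

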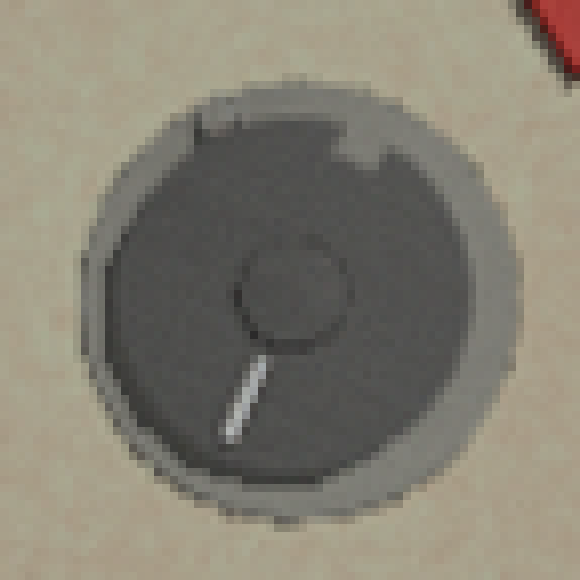

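View pics/scenebig.png

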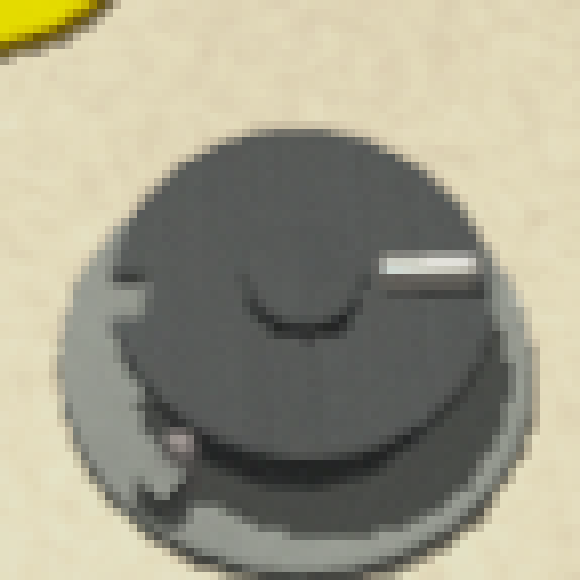

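Run:
```python
import pickle,numpy as np
from h import *
S=pickle.load(open("scene0.pkl","rb"));T=pickle.load(open("top0.pkl","rb"))
pr=lambda l,q,ax:print(l,q.round(1),np.hypot(*(q[:2]-ax)).round(1),np.degrees(np.arctan2(*(q[:2]-ax)[::-1])).round(1))
aS=np.array([546.3,79.6]);aT=np.array([547.8,76.1])
pr("pin S",onz([328.1-.5,283.6-.5],S[2],49)[0],aS)
for z in(20,35,49,60):
  pr("fin T %d"%z,onz([286.7-.5,230.2-.5],T[2],z)[0],aT)
C=cloud(T[1],T[2]);print(C[228:234,282:292,2].round(0))
pr("notch T",onz([260+360/8.056-.5,216+150/8.056-.5],T[2],60)[0],aT)
pr("notch S",onz([306+128/8.056-.5,229+300/8.056-.5],S[2],56)[0],aS)
# rib depth-based
for n,a,(p,d,P) in(("S",aS,S),("T",aT,T)):
  C=cloud(d,P);m=(C[...,2]>69)&(np.hypot(C[...,0]-547,C[...,1]-77)<64)&(np.hypot(C[...,0]-547,C[...,1]-77)>24)
  print(m.sum());pr("rib "+n,np.median(C[m],0),a)
```

```text
pin S [608.9 105.9  49. ] 67.9 22.8
fin T 20 [618.4 108.5  20. ] 77.6 24.6
fin T 35 [616.8 107.5  35. ] 75.9 24.5
fin T 49 [615.4 106.7  49. ] 74.2 24.4
fin T 60 [614.3 106.   60. ] 72.9 24.3
[[  -0.    3.   37.   34.   37.   35.   14.   11.   11.   13.]
 [   0.    5.   12.   34.   31.   37.   35.   13.   15.    9.]
 [  15.   14.   16.   34.   33.   37.   31.   13.   12.   14.]
 [  17.   17.   17.   37.   38.   47.   52.   62.   64.   58.]
 [  16.   14.   15.   15.   50.   62.   60.   58.   57.   65.]
 [  10. 1356.   16.   63.   59.   59.   59.   61.   62.   59.]]
notch T [600.6  52.2  60. ] 58.0 -24.4
notch S [601.5  52.6  56. ] 61.5 -26.1
37
rib S [506.2  97.   72.6] 43.7 156.5
25
rib T [510.9  94.   75.9] 41.0 154.1
```

```bash
cat > k.py <<'E'
import numpy as np
from scipy.spatial.transform import Rotation as R
from cell import read_state
def cur():
    s=read_state();return s,R.from_euler("xyz",s["eef_rot"]),s["eef_pos"]
def goto(pos,zyaw):
    """show remaining shift in tool axes and turn to have tool x down, tool z at zyaw deg"""
    s,r,p=cur();z=np.array([np.cos(np.radians(zyaw)),np.sin(np.radians(zyaw)),0]);x=np.array([0,0,-1.]);y=np.cross(z,x)
    g=R.from_matrix(np.c_[x,y,z]);M=r.as_matrix();tz=np.degrees(np.arctan2(M[1,2],M[0,2]))
    print("pos",p.round(1),"tool y",M[:,1].round(2),"z",M[:,2].round(2),"zyaw",tz.round(1),"F",s["wrist_force"].round(1),"gap",s["finger_gap"].round(1),"q",s["joints"].round(2),"t",s["clock"])
    print("rotvec tool",(r.inv()*g).as_rotvec().round(3),"shift now",r.inv().apply(np.array(pos)-p).round(1),"shift in goal frame",g.inv().apply(np.array(pos)-p).round(1))
E
python3 -c "
from k import *
goto([514,118,150],156);goto([514,118,150],-24)"
```

```text
Traceback (most recent call last):
  File "k.py", line 10, in goto
    print("pos",p.round(1),"tool y",M[:,1].round(2),"z",M[:,2].round(2),"zyaw",tz.round(1),"F",s["wrist_force"].round(1),"gap",s["finger_gap"].round(1),"q",s["joints"].round(2),"t",s["clock"])
                                                                                                                               ^^^^^^^^^^^^^^^^^^^^^
AttributeError: 'float' object has no attribute 'round'
```

```bash
sed -i 's/s\["finger_gap"\].round(1)/round(float(s["finger_gap"]),1)/' k.py
python3 -c "
from k import *
goto([516,116,150],156);goto([516,116,150],-24)"
```

```text
pos [ 224.7 -502.   205.4] tool y [0.91 0.41 0.  ] z [ 0.41 -0.91 -0.  ] zyaw -65.9 F [-0.3  0.1  0.7] gap 93.7 q [-1.22  0.3   1.52  0.    1.32 -0.07] t 0.6
rotvec tool [ 2.41 -0.    0.  ] shift now [  55.4  518.4 -445.1] shift in goal frame [  55.4 -683.1  -14.8]
pos [ 224.7 -502.   205.4] tool y [0.91 0.41 0.  ] z [ 0.41 -0.91 -0.  ] zyaw -65.9 F [-0.3  0.1  0.7] gap 93.7 q [-1.22  0.3   1.52  0.    1.32 -0.07] t 0.6
rotvec tool [-0.731 -0.    -0.   ] shift now [  55.4  518.4 -445.1] shift in goal frame [ 55.4 683.1  14.8]
```

>>> play_rows(
  motion=[-0.146, 0, 0, 0, 0, 0, 1, -0.146, 0, 0, 0, 0, 0, 1, -0.146, 0, 0, 0, 0, 0, 1, -0.146, 0, 0, 0, 0, 0, 1, -0.146, 0, 0, 0, 0, 0, 1, 0, 0, 0, 0, 0.045, 0, 1, 0, 0, 0, 0, 0.045, 0, 1, 0, 0, 0, 0, 0.045, 0, 1, 0, 0, 0, 0, 0.045, 0, 1, 0, 0, 0, 0, 0.045, 0, 1, 0, 0, 0, 0, 0.045, 0, 1, 0, 0, 0, 0, 0.045, 0, 1, 0, 0, 0, 0, 0.045, 0, 1, 0, 0, 0, 0, 0.045, 0, 1, 0, 0, 0, 0, 0.045, 0, 1],
  newtons=30,
)

```text
clock: 2.1
eef_pos: [401.0, -74.7, 205.6]
eef_rot: [-0.014, 1.567, -0.415]
wrist_force: [0.1, 0.2, 0.3]
finger_gap: 0.4
```

```bash
python3 -c "
from k import *
goto([516,116,150],-24)"
```

```text
pos [401.  -74.7 205.6] tool y [ 0.39  0.92 -0.  ] z [ 0.92 -0.39  0.  ] zyaw -23.0 F [0.1 0.2 0.3] gap 0.4 q [-0.27 -0.03  1.89 -0.    1.27  0.13] t 2.1
rotvec tool [0.017 0.004 0.   ] shift now [ 55.7 220.5  31.1] shift in goal frame [ 55.6 221.   27.5]
```

>>> play_rows(
  motion=[0.017, 0.004, 0, 0, 0.04, 0.005, 1, 0, 0, 0, 0, 0.04, 0.005, 1, 0, 0, 0, 0, 0.04, 0.005, 1, 0, 0, 0, 0.01, 0.04, 0.005, 1, 0, 0, 0, 0.02, 0.04, 0.005, 1, 0, 0, 0, 0.02, 0.02, 0.002, 1, 0, 0, 0, 0, 0, 0, 1],
)

```text
clock: 2.8
eef_pos: [519.0, 129.9, 155.4]
eef_rot: [0.453, 1.566, 0.04]
wrist_force: [0.3, -0.3, 0.2]
finger_gap: 0.0
```

Run:
```python
from k import *
goto([516,116,64.5],-24)
from cell import *
import cv2
p,d=camera("scene");cv2.imwrite("pics/s1.png",cv2.resize(p[170:340,240:440],None,fx=3.5,fy=3.5))
```

```text
pos [519.  129.9 155.4] tool y [0.4  0.92 0.  ] z [ 0.92 -0.4   0.  ] zyaw -23.7 F [ 0.3 -0.3  0.2] gap 0.0 q [ 0.18  0.31  1.63 -0.    1.2   0.59] t 2.8
rotvec tool [ 0.006  0.004 -0.002] shift now [ 90.9 -14.1   2.4] shift in goal frame [ 90.9 -13.9   2.9]
```

View pics/s1.png

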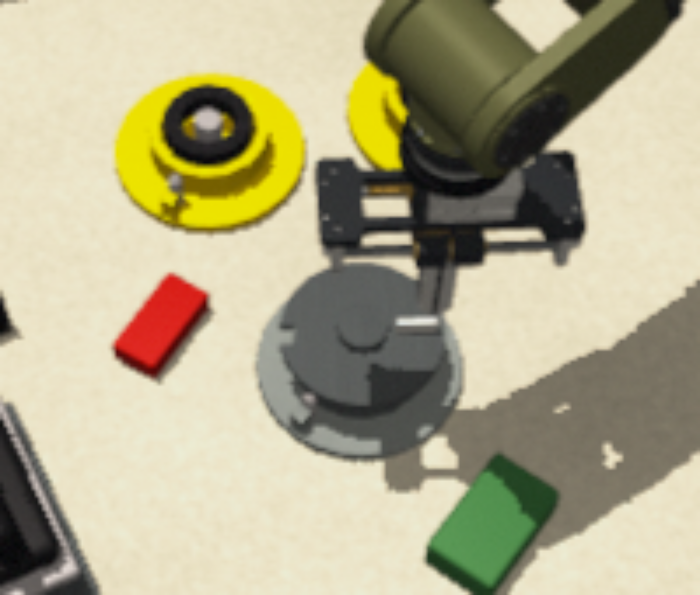

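>>> play_rows(
  motion=[0.006, 0, 0, 0.03, 0, 0, 1, 0, 0, 0, 0.03, -0.005, 0, 1, 0, 0, 0, 0.02, -0.005, 0, 1, 0, 0, 0, 0.008, 0, 0, 1, 0, 0, 0, 0, 0, 0, 1],
)

```text
clock: 3.35
eef_pos: [517.1, 116.3, 72.1]
eef_rot: [0.509, 1.557, 0.086]
wrist_force: [0.4, 0.4, 1.0]
finger_gap: 0.2
```

Run:
```python
from k import *
goto([516,116,65],-24)
from cell import *
import cv2
p,d=camera("scene");cv2.imwrite("pics/s2.png",cv2.resize(p[170:340,240:440],None,fx=3.5,fy=3.5))
```

```text
pos [517.1 116.3  72.1] tool y [0.41 0.91 0.01] z [ 0.91 -0.41  0.01] zyaw -24.2 F [0.4 0.4 1. ] gap 0.2 q [ 0.15  0.4   1.72 -0.    1.01  0.58] t 3.35
rotvec tool [-0.004  0.012 -0.007] shift now [ 7.1 -0.7 -1. ] shift in goal frame [ 7.1 -0.7 -0.9]
```

View pics/s2.png

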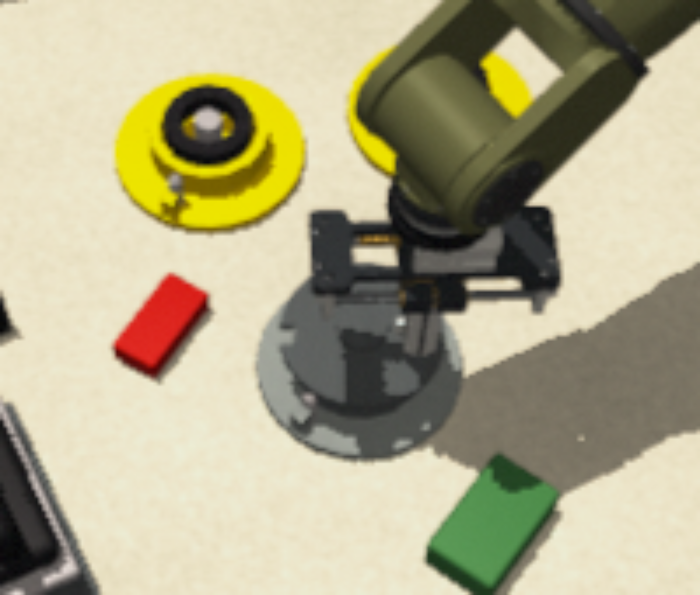

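>>> play_rows(
  motion=[-0.004, 0.012, -0.007, 0.005, 0, 0, 1, 0, 0, 0, 0.002, 0, 0, 1, 0, 0, 0, 0, -0.004, 0, 1, 0, 0, 0, 0, -0.004, 0, 1, -0.07, 0, 0, 0, -0.003, -0.001, 1, -0.07, 0, 0, 0, -0.003, -0.001, 1, -0.07, 0, 0, 0, -0.003, -0.001, 1, -0.07, 0, 0, 0, -0.003, -0.001, 1, -0.07, 0, 0, 0, -0.003, -0.001, 1, 0, 0, 0, 0, 0, 0, 1],
)

```text
clock: 4.4
eef_pos: [506.8, 94.8, 70.2]
eef_rot: [0.301, 1.562, 0.247]
wrist_force: [-1.6, -0.3, -0.6]
finger_gap: 0.7
```

```bash
cat > look.py <<'E'
from k import *
from cell import *
from h import *
import cv2,sys,pickle
tag=sys.argv[1];zt=float(sys.argv[2])
out=[]
for n in("scene","top"):
    p,d=camera(n);P=camera_params(n);pickle.dump((p,d,P),open(n+tag+".pkl","wb"))
    c=np.linalg.inv(P["T"])@[547,77,50,1];x=int(P["fx"]*c[0]/c[2]+P["cx"]);y=int(P["fy"]*c[1]/c[2]+P["cy"])
    out.append(cv2.resize(p[y-40:y+40,x-40:x+40],(400,400),interpolation=cv2.INTER_CUBIC))
    print(n);
    try: analyse(p,d,P,zt,(546.3,79.6) if n=="scene" else (547.8,76.1))
    except Exception as e: print(e)
cv2.imwrite(f"pics/l{tag}.png",np.hstack(out))
E
python3 - <<'E'
from k import *
th=np.radians(175);a=np.array([547,77.8]);u=np.array([np.cos(th),np.sin(th)]);t=np.array([u[1],-u[0]])
s,r,p=cur();print("rel radial",(p[:2]-a)@u,"cw",(p[:2]-a)@t)
goto([*(a+44*u+11*t),65],-5)
E
python3 look.py 3 60
```

```text
rel radial 41.519090105538375 cw 13.455503791744256
pos [506.8  94.8  70.2] tool y [0.05 1.   0.  ] z [ 1.   -0.05  0.01] zyaw -3.1 F [-1.6 -0.3 -0.6] gap 0.7 q [0.11 0.38 1.76 0.   1.   0.17] t 4.4
rotvec tool [ 0.032  0.008 -0.003] shift now [ 5.2 -2.4 -2.6] shift in goal frame [ 5.2 -2.5 -2.5]
scene
n 1007 medz 59.225582453660536
disc circle [555.5  89.2  53.7]
rib n 9 mean [506.1  69.1] r 41.5 ang -165.3
 axis dir 114.8
top
n 353 medz 61.130400250719276
disc circle [548.6  59.1  47.7]
```

View pics/l3.png

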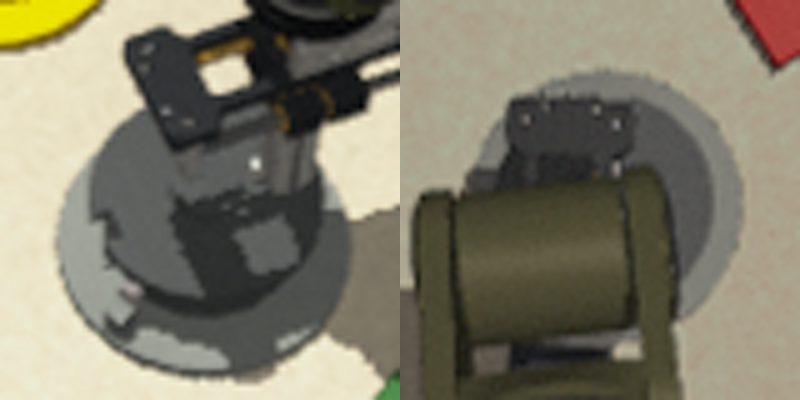

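>>> play_rows(
  motion=[0, 0.008, -0.003, 0.006, -0.003, -0.002, 1, -0.05, 0, 0, 0.002, -0.004, -0.001, 1, -0.06, 0, 0, 0, -0.004, -0.001, 1, -0.06, 0, 0, 0, -0.004, -0.001, 1, -0.06, 0, 0, 0, -0.004, -0.001, 1, 0, 0, 0, 0, 0, 0, 1],
)

```text
clock: 5.1
eef_pos: [501.8, 76.9, 61.5]
eef_rot: [0.675, 1.569, 0.848]
wrist_force: [-0.6, 0.2, -0.2]
finger_gap: 0.8
```

```bash
cat > where.py <<'E'
from k import *
import sys
th0=float(sys.argv[1]);th=np.radians(th0);a=np.array([547,77.8]);u=np.array([np.cos(th),np.sin(th)]);t=np.array([u[1],-u[0]])
goto([*(a+44*u+11*t),66],th0-180)
s,r,p=cur();v=p[:2]-a;ang=np.degrees(np.arctan2(v[1],v[0]))%360;print("r",np.hypot(*v),"TCP ang",ang,"est theta if flush",ang+np.degrees(np.arcsin(11/np.hypot(*v))))
E
python3 where.py 190;python3 look.py 4 60
```

```text
pos [501.8  76.9  61.5] tool y [-0.17  0.99  0.  ] z [0.99 0.17 0.  ] zyaw 9.9 F [-0.6  0.2 -0.2] gap 0.8 q [ 0.08  0.38  1.78  0.    0.98 -0.09] t 5.1
rotvec tool [-0.002  0.002 -0.001] shift now [-4.5  4.   0.6] shift in goal frame [-4.5  4.   0.6]
r 45.191398347631655 TCP ang 181.07857712219305 est theta if flush 195.16641622016112
scene
n 1007 medz 59.24099437993982
disc circle [554.   92.8  51.6]
rib n 12 mean [494.   57.3] r 56.9 ang -156.9
 axis dir 126.8
top
n 286 medz 61.10577076515722
disc circle [529.7  94.6  84.5]
```

View pics/l4.png

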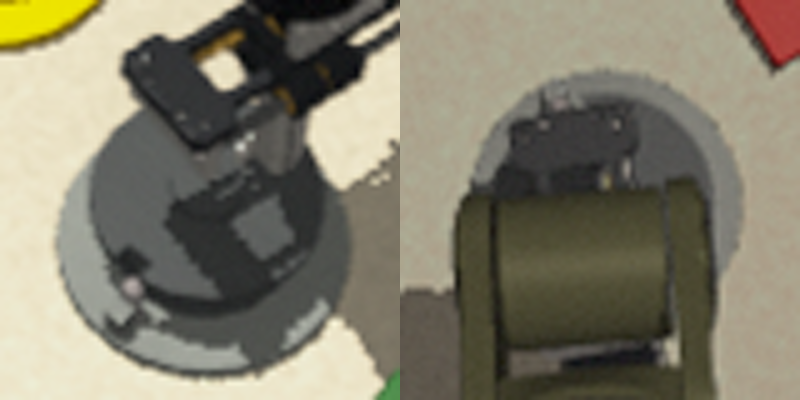

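>>> play_rows(
  motion=[0, 0, 0, -0.003, 0.006, 0, 1, 0, 0, 0, 0, 0.008, 0, 1, 0, 0, 0, -0.04, 0, 0, 1, 0, 0, 0, -0.04, 0.02, 0, 1, 0, 0, 0, -0.04, 0.04, 0, 1, 0, 0, 0, -0.02, 0.04, -0.02, 1, 0, 0, 0, 0, 0.04, -0.04, 1, 0, 0, 0, 0, 0.04, -0.04, 1, 0, 0, 0, 0, 0, 0, 1],
)

```text
clock: 6.1
eef_pos: [377.3, 248.2, 204.5]
eef_rot: [1.793, 1.567, 1.953]
wrist_force: [0.2, -0.3, 0.4]
finger_gap: 0.6
```

```bash
python3 where.py 190;python3 look.py 5 60
```

```text
pos [377.3 248.2 204.5] tool y [-0.16  0.99  0.  ] z [ 0.99  0.16 -0.  ] zyaw 9.2 F [ 0.2 -0.3  0.4] gap 0.6 q [0.5  0.08 1.79 0.   1.28 0.34] t 6.1
rotvec tool [-0.014 -0.001 -0.003] shift now [ 137.8 -185.3   96.3] shift in goal frame [ 138.5 -186.2   93.5]
r 240.43968534248674 TCP ang 134.88742933124382 est theta if flush 137.50959894719597
scene
n 1274 medz 59.44974061328219
disc circle [546.9  78.3  64.6]
rib n 22 mean [505.9  61.2] r 44.4 ang -155.5
 axis dir 19.4
top
n 1223 medz 61.17469681743796
disc circle [548.   75.2  64.3]
rib n 15 mean [505.6  60.2] r 45.1 ang -159.4
 axis dir 19.30000000000001
```

View pics/l5.png

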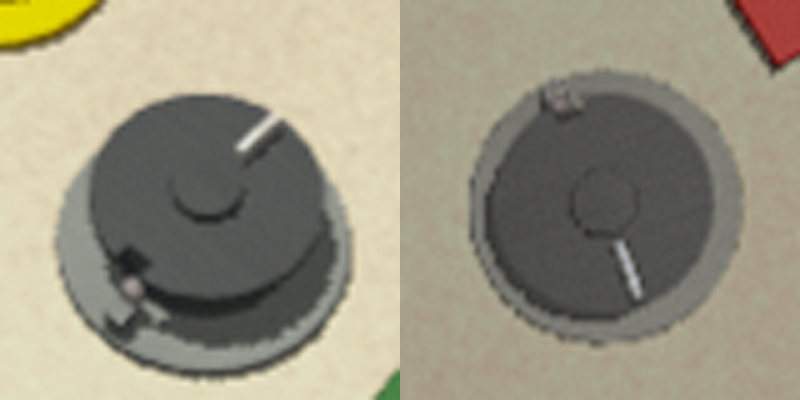

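Run:
```python
import pickle,cv2,numpy as np
o=[]
for n,(x,y) in (("scene",(328,281)),("top",(288,232))):
    p,d,P=pickle.load(open(n+"5.pkl","rb"))
    o.append(cv2.convertScaleAbs(cv2.resize(p[y-14:y+14,x-14:x+14],(392,392),interpolation=cv2.INTER_NEAREST),alpha=1.4));print(n,x-14,y-14,14)
cv2.imwrite("pics/z5.png",np.hstack(o))
```

```text
scene 314 267 14
top 274 218 14
```

View pics/z5.png

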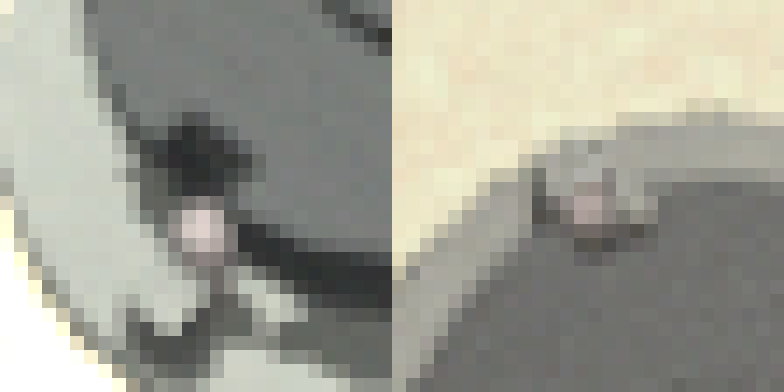

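Run:
```python
import pickle,numpy as np
from h import *
a5={"top":(548.,75.2),"scene":(546.9,78.3)}
for n,uv in(("top",(287.5,232.1)),("scene",(314+204/14-.5,267+232/14-.5))):
    p,d,P=pickle.load(open(n+"5.pkl","rb"));q=onz(uv,P,49)[0]
    for a in(a5[n],{"top":(547.8,76),"scene":(546.4,79.5)}[n]):
        v=q[:2]-a;print(n,q.round(1),np.hypot(*v).round(1),np.degrees(np.arctan2(v[1],v[0])).round(1))
    # boss circle/rib ends from brightness-weighted line
    g=p.min(2).astype(float);C=onz(np.stack(np.meshgrid(np.arange(640),np.arange(480)),-1).reshape(-1,2),P,75).reshape(480,640,3)
    r=np.hypot(C[...,0]-547,C[...,1]-77.5);an=np.degrees(np.arctan2(C[...,1]-77.5,C[...,0]-547))%360
    m=(r>20)&(r<62)&(abs(an-200)<25);w=np.clip(g-100,0,150)*m
    X=C[m][:,:2];W=w[m];mu=(X*W[:,None]).sum(0)/W.sum();cov=((X-mu)*W[:,None]).T@(X-mu);e=np.linalg.eigh(cov)[1][:,1]
    print(" rib centroid",mu.round(1),"dir",(np.degrees(np.arctan2(e[1],e[0]))%180).round(1), "from axis",[(np.degrees(np.arctan2(*(mu-a)[::-1]))%360).round(1) for a in(a5[n],)])
```

```text
top [608.1 102.8  49. ] 66.1 24.7
top [608.1 102.8  49. ] 66.0 24.0
 rib centroid [506.7  60.6] dir 19.5 from axis [np.float64(199.4)]
scene [607.7 106.4  49. ] 67.0 24.8
scene [607.7 106.4  49. ] 66.9 23.7
 rib centroid [501.8  58.4] dir 27.6 from axis [np.float64(203.9)]
```

Run:
```python
from k import *
th=np.radians(202.5);a=np.array([547,77.8]);u=np.array([np.cos(th),np.sin(th)]);t=np.array([u[1],-u[0]])
goto([*(a+44*u+24*t),85],24)
```

```text
pos [380.2 246.2 204.3] tool y [-0.16  0.99  0.  ] z [ 0.99  0.16 -0.  ] zyaw 9.1 F [ 0.8  0.6 -1.2] gap 0.4 q [0.49 0.08 1.78 0.   1.28 0.33] t 6.2
rotvec tool [-0.26  -0.    -0.003] shift now [ 118.8 -179.8   89.8] shift in goal frame [ 119.3 -196.6   40.6]
```

>>> play_rows(
  motion=[-0.13, 0, 0, 0, 0, 0, 1, -0.13, 0, 0, 0, 0, 0, 1, 0, 0, 0, 0, -0.04, 0.008, 1, 0, 0, 0, 0, -0.04, 0.008, 1, 0, 0, 0, 0.02, -0.04, 0.008, 1, 0, 0, 0, 0.02, -0.04, 0.008, 1, 0, 0, 0, 0.02, -0.03, 0.008, 1, 0, 0, 0, 0.02, 0, 0, 1, 0, 0, 0, 0, 0, 0, 1],
)

```text
clock: 7.1
eef_pos: [504.9, 76.3, 119.3]
eef_rot: [1.951, 1.569, 2.368]
wrist_force: [-0.6, 0.2, 0.2]
finger_gap: 0.3
```

```bash
cat > w2.py <<'E'
from k import *
th=np.radians(202.5);a=np.array([547,77.8]);u=np.array([np.cos(th),np.sin(th)]);t=np.array([u[1],-u[0]])
goto([*(a+44*u+24*t),66],24)
E
python3 w2.py
```

```text
pos [504.9  76.3 119.3] tool y [-0.4   0.91  0.  ] z [ 0.91  0.4  -0.  ] zyaw 23.9 F [-0.6  0.2  0.2] gap 0.3 q [ 0.08  0.3   1.73  0.    1.11 -0.34] t 7.1
rotvec tool [-0.002 -0.001 -0.002] shift now [53.4  9.3 -4.3] shift in goal frame [53.3  9.4 -4.3]
```

>>> play_rows(
  motion=[0, 0, 0, 0, 0.009, -0.004, 1, 0, 0, 0, 0.02, 0, 0, 1, 0, 0, 0, 0.02, 0, 0, 1, 0, 0, 0, 0.01, 0, 0, 1, 0, 0, 0, 0, 0, 0, 1],
)

```text
clock: 7.6
eef_pos: [498.1, 84.7, 72.4]
eef_rot: [0.065, 1.567, 0.481]
wrist_force: [0.3, -0.2, 0.3]
finger_gap: 0.4
```

```bash
python3 w2.py
```

```text
pos [498.1  84.7  72.4] tool y [-0.4   0.91  0.  ] z [0.91 0.4  0.  ] zyaw 23.8 F [ 0.3 -0.2  0.3] gap 0.4 q [ 0.1   0.36  1.78  0.    1.   -0.32] t 7.6
rotvec tool [-0.003  0.004 -0.   ] shift now [ 6.4 -1.1 -1.5] shift in goal frame [ 6.4 -1.1 -1.5]
```

>>> play_rows(
  motion=[0, 0.004, 0, 0.005, 0, -0.001, 1, 0, 0, 0, 0, -0.004, 0, 1, 0, 0, 0, 0, -0.003, 0, 1, 0, 0, 0, 0, -0.003, 0, 1, 0, 0, 0, 0, -0.002, 0, 1, 0, 0, 0, 0, 0, 0, 1],
)

```text
clock: 8.2
eef_pos: [503.7, 73.1, 70.5]
eef_rot: [-0.21, 1.567, 0.206]
wrist_force: [0.6, 1.1, -0.3]
finger_gap: 0.8
```

```bash
python3 where.py 202.5
```

```text
pos [503.7  73.1  70.5] tool y [-0.4   0.91 -0.  ] z [0.91 0.4  0.  ] zyaw 23.8 F [ 0.6  1.1 -0.3] gap 0.8 q [ 0.07  0.37  1.77  0.    1.   -0.34] t 8.2
rotvec tool [0.023 0.004 0.001] shift now [ 4.5 -1.2 -2.2] shift in goal frame [ 4.5 -1.3 -2.2]
r 43.57068827610244 TCP ang 186.16254576348763 est theta if flush 200.78587170990824
```

>>> play_rows(
  motion=[0, 0, 0, 0.002, -0.0015, 0, 1, 0, 0, 0, 0, -0.001, 0, 1, 0, 0, 0, 0, 0, 0, 1],
)

```text
clock: 8.5
eef_pos: [504.8, 71.0, 68.6]
eef_rot: [-0.067, 1.567, 0.349]
wrist_force: [0.1, 0.8, 0.2]
finger_gap: 0.2
```

```bash
python3 where.py 202.5
```

```text
pos [504.8  71.   68.6] tool y [-0.4   0.91 -0.  ] z [0.91 0.4  0.  ] zyaw 23.8 F [0.1 0.8 0.2] gap 0.2 q [ 0.07  0.37  1.77  0.    0.99 -0.35] t 8.5
rotvec tool [0.023 0.004 0.   ] shift now [ 2.6  1.2 -2.4] shift in goal frame [ 2.6  1.1 -2.4]
r 42.78603646599211 TCP ang 189.15933321675473 est theta if flush 204.056987122009
```

Back off and look.

>>> play_rows(
  motion=[0, 0, 0, 0, 0.006, 0, 1, 0, 0, 0, 0, 0.008, 0, 1, 0, 0, 0, -0.04, 0, 0, 1, 0, 0, 0, -0.04, 0.02, 0, 1, 0, 0, 0, -0.04, 0.04, 0, 1, 0, 0, 0, -0.01, 0.04, -0.02, 1, 0, 0, 0, 0, 0.04, -0.04, 1, 0, 0, 0, 0, 0.04, -0.04, 1, 0, 0, 0, 0, 0, 0, 1],
)

```text
clock: 9.4
eef_pos: [341.7, 204.8, 197.2]
eef_rot: [0.095, 1.566, 0.51]
wrist_force: [0.6, 0.3, 0.2]
finger_gap: 0.2
```

```bash
python3 look.py 6 60
python3 - <<'E'
import pickle,cv2,numpy as np
o=[]
for n,(x,y) in (("scene",(328,281)),("top",(288,232))):
    p,d,P=pickle.load(open(n+"6.pkl","rb"))
    o.append(cv2.convertScaleAbs(cv2.resize(p[y-14:y+14,x-14:x+14],(392,392),interpolation=cv2.INTER_NEAREST),alpha=1.4))
cv2.imwrite("pics/z6.png",np.vstack([np.hstack(o),cv2.resize(cv2.imread("pics/l6.png")[:,:],(784,392))])[:600])
E
```

```text
scene
n 1279 medz 59.344955307607734
disc circle [547.3  78.6  64.7]
rib n 25 mean [509.2  57.2] r 43.3 ang -148.9
 axis dir 24.9
top
n 1195 medz 61.26688598564783
disc circle [548.9  75.2  64.4]
rib n 14 mean [508.8  56.3] r 43.7 ang -153.1
 axis dir 25.599999999999994
```

View pics/z6.png

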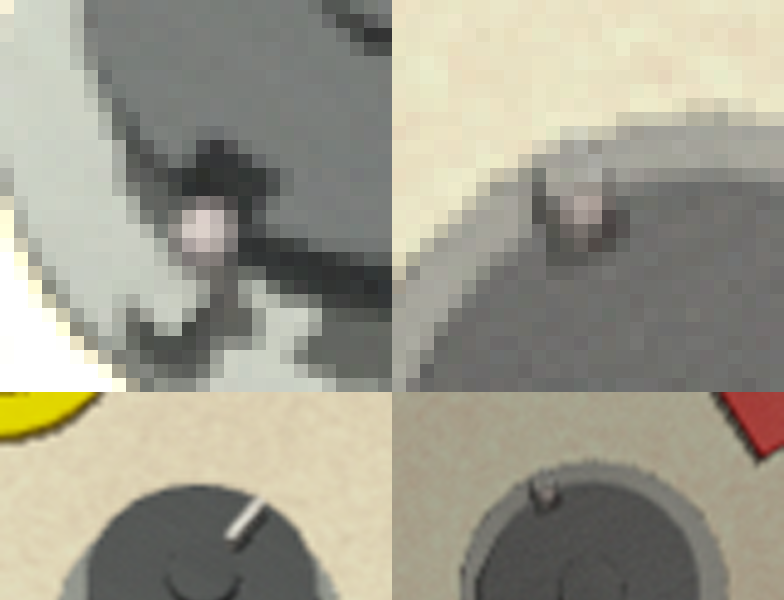

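```bash
python3 -c "
from k import *
goto([547.5,77.3,82],24)"
```

```text
pos [344.9 203.9 197.3] tool y [-0.4   0.92 -0.  ] z [0.92 0.4  0.01] zyaw 23.7 F [-0.6 -0.2 -0.4] gap 0.2 q [ 0.44 -0.04  1.92 -0.    1.25  0.03] t 9.5
rotvec tool [-0.005  0.005  0.   ] shift now [ 116.1 -197.4  134. ] shift in goal frame [ 115.3 -198.   133.6]
```

>>> play_rows(
  motion=[-0.005, 0.005, 0, 0, -0.035, 0.024, 1, 0, 0, 0, 0, -0.035, 0.024, 1, 0, 0, 0, 0, -0.035, 0.024, 1, 0, 0, 0, 0.02, -0.035, 0.024, 1, 0, 0, 0, 0.025, -0.035, 0.024, 1, 0, 0, 0, 0.03, -0.025, 0.016, 1, 0, 0, 0, 0.02, 0, 0, 1, 0, 0, 0, 0, 0, 0, 1],
)

```text
clock: 10.3
eef_pos: [563.7, 65.5, 97.3]
eef_rot: [-0.569, 1.569, -0.155]
wrist_force: [-0.1, 0.1, 0.3]
finger_gap: 0.6
```

```bash
python3 -c "
from k import *
goto([547.5,77.3,74],24)"
```

```text
pos [563.7  65.5  97.3] tool y [-0.4   0.92 -0.  ] z [0.92 0.4  0.  ] zyaw 23.7 F [-0.1  0.1  0.3] gap 0.6 q [ 0.05  0.45  1.59 -0.    1.11 -0.36] t 10.3
rotvec tool [-0.005  0.002  0.001] shift now [ 23.3  17.3 -10.1] shift in goal frame [ 23.3  17.4 -10. ]
```

>>> play_rows(
  motion=[-0.005, 0, 0, 0, 0.016, -0.009, 1, 0, 0, 0, 0.006, 0.002, -0.001, 1, 0, 0, 0, 0.008, 0, 0, 1, 0, 0, 0, 0.006, 0, 0, 1, 0, 0, 0, 0, 0, 0, 1],
)

```text
clock: 10.8
eef_pos: [549.5, 76.3, 77.4]
eef_rot: [-0.584, 1.567, -0.167]
wrist_force: [0.1, 0.6, -0.5]
finger_gap: 1.0
```

```bash
python3 -c "
from k import *
goto([547.5,77.3,70],24)"
```

```text
pos [549.5  76.3  77.4] tool y [-0.4   0.91 -0.  ] z [0.91 0.4  0.  ] zyaw 23.9 F [ 0.1  0.6 -0.5] gap 1.0 q [ 0.07  0.45  1.64 -0.    1.05 -0.34] t 10.8
rotvec tool [-0.002  0.003  0.002] shift now [ 7.4  1.7 -1.5] shift in goal frame [ 7.4  1.7 -1.4]
```

>>> play_rows(
  motion=[0, 0.003, 0, 0.003, 0.0015, -0.0015, 1, 0, 0, 0, 0.003, 0, 0, 1, 0, 0, 0, 0.002, 0, 0, 1, 0, 0, 0, 0.002, 0, 0, 1, 0, 0, 0, 0, 0, 0, 1],
)

```text
clock: 11.3
eef_pos: [548.3, 76.9, 68.1]
eef_rot: [-1.087, 1.568, -0.67]
wrist_force: [0.1, -0.2, -0.7]
finger_gap: 0.6
```

>>> play_rows(
  motion=[0, 0, 0, 0.003, 0, 0, 1, 0, 0, 0, 0.003, 0, 0, 1],
)

```text
clock: 11.5
eef_pos: [548.6, 76.9, 63.2]
eef_rot: [-0.95, 1.567, -0.534]
wrist_force: [-4.4, -0.6, 8.3]
finger_gap: 0.3
```

>>> play_rows(
  motion=[0, 0, 0, 0.003, 0, 0, 1, 0, 0, 0, 0.003, 0, 0, 1],
)

```text
clock: 11.7
eef_pos: [548.6, 76.9, 58.1]
eef_rot: [-0.933, 1.567, -0.516]
wrist_force: [-10.4, -0.8, 37.3]
finger_gap: 0.3
```

>>> play_rows(
  motion=[0, 0, 0, 0.003, 0, 0, 1],
)

```text
clock: 11.8
eef_pos: [548.8, 76.9, 57.8]
eef_rot: [-0.901, 1.566, -0.485]
wrist_force: [-27.3, -2.6, 61.3]
finger_gap: 0.4
```

The tool stopped hard at z≈58, which is boss height when home. I'll retreat straight up and check.

>>> play_rows(
  motion=[0, 0, 0, -0.005, 0, 0, 1, 0, 0, 0, -0.02, 0, 0, 1, 0, 0, 0, -0.04, 0, 0, 1, 0, 0, 0, -0.04, 0, 0, 1, 0, 0, 0, -0.03, 0, -0.04, 1, 0, 0, 0, 0, 0, -0.045, 1, 0, 0, 0, 0, 0.03, -0.045, 1, 0, 0, 0, 0, 0.045, -0.03, 1, 0, 0, 0, 0, 0.045, -0.02, 1, 0, 0, 0, 0, 0.045, 0, 1, 0, 0, 0, 0, 0, 0, 1],
)

```text
clock: 12.9
eef_pos: [316.7, 153.9, 196.1]
eef_rot: [-0.517, 1.561, -0.103]
wrist_force: [0.8, -0.3, 0.8]
finger_gap: 0.5
```

```bash
python3 look.py 7 48; python3 -c "
from k import *
goto([0,0,0],0)
from cell import *
P=camera_params('scene')
for n in('scene','top'):
    P=camera_params(n)
    for k in('disc','cork','wax'):
        for r in place_of(n,k)[:1]: print(n,k,(P['T']@[*r['at'],1])[:3].round(1))
import cv2,pickle
cv2.imwrite('pics/s7.png',pickle.load(open('scene7.pkl','rb'))[0])"
```

```text
scene
n 1271 medz 47.380336248499816
disc circle [547.5  78.5  64.6]
rib n 22 mean [514.7  60.3] r 37.1 ang -148.6
 axis dir 27.1
top
n 1217 medz 49.06896199731682
disc circle [549.8  75.5  63.9]
rib n 14 mean [509.1  56.6] r 43.4 ang -153.3
 axis dir 25.599999999999994
pos [318.4 151.4 195.9] tool y [-0.4   0.92 -0.01] z [0.92 0.4  0.01] zyaw 23.6 F [ 0.2 -0.5  0.3] gap 0.7 q [ 0.34 -0.16  2.03 -0.01  1.26 -0.07] t 13.0
rotvec tool [0.412 0.009 0.004] shift now [ 193.3  -10.1 -353.8] shift in goal frame [ 195.9 -151.4 -318.4]
scene disc [545.3  74.1  37.7]
scene cork [521.1 248.9  -1. ]
top disc [549.7  73.2  44.1]
top cork [524.7 255.2   0.8]
top wax [679.  -25.4   1.3]
```

View pics/l7.png

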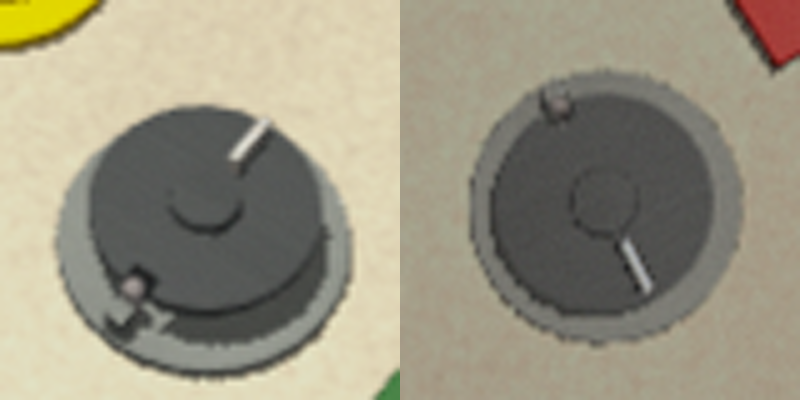

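View pics/s7.png

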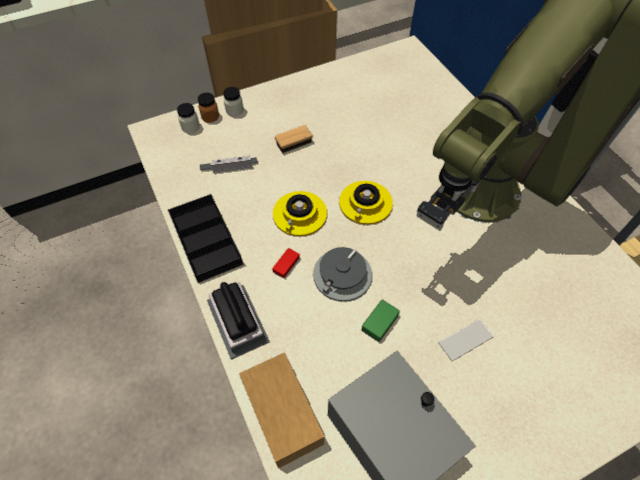

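The disc's upper face dropped 12.0 mm in the scene view and 12.2 mm in the top view, so it is home. The pin stands in the notch at scene crop (135,287) and top crop (560,105). The neighbouring things have not moved.

```bash
python3 -c "
from cell import *
print(sign_off())"
```

```text
the job is handed in; nothing more can be done
None
```

The lock disc is home on its seat with the notch over the pin, the hand is clear, and the job is handed in at about 13 s.

**What I did:** I turned the disc about 50° counter-clockwise with the shut fingertips against its rib. I stopped partway to measure how far it had turned. Then I pressed straight down on the centre boss until it stopped hard, and drew the hand up and away.

**Last checks:**
- **Height:** the disc's upper face dropped 12.0 mm in the scene camera and 12.2 mm in the top camera, against the 12 mm required. The fingertip stopped at z of about 58 mm, the boss height when home.
- **Notch:** the pin shows inside the notch in both views.
- **Force:** the vertical wrist force peaked at about 61 N in the readings, taken at the end of each move, against the hard stop. The limit is 120 N.
- **Neighbours:** the other things and the yellow look-alikes look unmoved in the last picture.

**What disagreed:**
- **Camera offset:** the two cameras put the disc's axis about 3 mm apart and its face about 1.7 mm apart. I therefore relied on height changes and on the rib-to-pin direction rather than absolute positions.
- **Rib angle:** the scene camera read the rib angle about 3° to 4° higher than the top camera, so I used the top camera's reading.
- **Wax:** in the last check the network found the wax only in the top view, not in the scene view.

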